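# Find and seat the rocking well lid in the equipment case

### The job

One of the four identical white lids in the deck of the equipment case is not home. Press lids lightly, one at a time, on the flat beside the middle bar until you find the one that rocks (tips under the finger), then press that one down on its middle bar until it is fully home and level. Only press, never pinch or lift; do not push in the bar of a lid that sits firm, as that releases its catch, and leave the vial, tape roll, bottle and cup standing where they are.

Things in the scene. Friction and masses are not known exactly. Their poses are not given: they have to be found in the camera images.
- case: Low aluminium case, 280 (x) by 256 (y) by 85 mm high, fixed, turned up to 20 degrees, handle on its -x side. Origin: centre of its underside; z up. Its top is a black deck, 85 mm above the table, with four identical white lids in two rows of two; the vial and tape roll stand on the bare strip beyond them (+x). Any lid may be the loose one; it stands level but 3 mm higher than the rest.
- place_1 (a point): Centre of the lid in the -x row, +y side, at the flats' top when seated (91 mm above the table; bar top 98 mm). Fixed in the case. Every lid is 80 (case's x) by 104 (y) by 9 mm, with a grey bar along its middle, along x, 50 long, 12 wide, 7 mm high, and a 46 mm wide flat on either side of it (middles 29 mm off, along y).
- place_2 (a point): The same for the lid in the -x row, -y side. Lids stand 20 mm apart along x and 11 mm apart along y, their flats 6 mm above the deck when seated. The flats of a firm lid do not give at all.
- place_3 (a point): The same for the lid in the +x row, +y side. All four points have the case's axes and do not move with the lids.
- place_4 (a point): The same for the lid in the +x row, -y side.
- rock (a joint): Tilt in rad of the one loose lid, wherever it is, about the line of its bar (parallel to the case's x): 0 level, as found; positive when its -y flat is down, negative when its +y flat is down; stops at about 0.22 either way. It springs back to level: 1 to 2 N, 30 mm from the bar's line, tips it fully (that spot goes down about 6.5 mm, below the level of a seated lid).
- seat (a joint): How far in m the loose lid has gone down: 0 as found, 3 mm high on its clips; 0.003 fully home, where it stays and no longer rocks; below 0 lifted. The clips give way to about 6 N on the bar; press with 10 to 15 N until it stops. Pushing on a flat only tips the lid and does not seat it.
- bar_a (a joint): Travel in m of the bar of one of the three firm lids (which one stands where is not told): 0 at rest, 0.003 pushed right in, against a spring of 2.5 N per mm. It must not be pushed in (more than 0.002, about 5 N).
- bar_b (a joint): Travel in m of the bar of one of the three firm lids (which one stands where is not told): 0 at rest, 0.003 pushed right in, against a spring of 2.5 N per mm. It must not be pushed in (more than 0.002, about 5 N).
- bar_c (a joint): Travel in m of the bar of one of the three firm lids (which one stands where is not told): 0 at rest, 0.003 pushed right in, against a spring of 2.5 N per mm. It must not be pushed in (more than 0.002, about 5 N).
- vial: Small amber glass vial, 24 mm across, 42 mm high, standing on the deck's bare strip on its +y half. Origin: centre of its underside.
- tape: Roll of tape lying on the deck's bare strip on its -y half, 48 mm across, 18 mm high. Origin: centre of its underside.
- bottle: White plastic bottle, 60 mm across, 130 mm high, standing on the table on the +y side of the case. Origin: centre of its underside.
- cup: Steel cup, 72 mm across, 75 mm high, standing on the table on the -y side of the case. Origin: centre of its underside.
Not all that is in view belongs to the job. Of the things like the tape, leave any that is blue, green or purple; of the rest the larger one is meant.

How it is judged (in metres and radians):
On the way, in this order (a step that is already met when the one before it is completed fails the run):
1. the loose lid is made to rock by pressing beside its bar (tilt over 0.08 rad) ((value of joint rock above 0.08 rad or value of joint rock below -0.08 rad)), for 0.05 s.
2. the loose lid is pressed home, level (value of joint seat above 0.002 m and value of joint rock between -0.035 and 0.035 rad), for 0.2 s.
At the end, for the whole second after the job is handed in: The loose lid is down on its seat (at least 2 of its 3 mm) and level within 0.035 rad; the other lids' bars are out (within 1 mm); vial, tape roll, bottle and cup stand upright (0.2 rad) within 20 mm of where they were (all of step 2 and value of joint each of bar_a, bar_b, bar_c below 0.001 m and distance of each of vial, tape, bottle, cup from where it was at the start of the episode below 0.02 m and angle between each of vial, tape, bottle, cup's own z axis and vertical below 0.2 rad); the robot touches nothing.
It fails at once if the bar of a firm lid was pushed in by more than 2 mm (value of joint any of bar_a, bar_b, bar_c above 0.002 m).
It fails at once if the loose lid was lifted by more than 4 mm (value of joint seat below -0.004 m).
It fails at once if the vial, tape roll, bottle or cup was moved by more than 20 mm, lifted or knocked over (distance of any of vial, tape, bottle, cup from where it was at the start of the episode above 0.02 m or angle between any of vial, tape, bottle, cup's own z axis and vertical above 0.35 rad).
It also fails if it takes over 48 s, if anything falls off the work surface, if the arm or the gripper's body presses on something with over 40 N, if the wrist force passes 120 N, or if a joint passes its speed limit or range.

### The arm

A 7-joint arm with a two-finger parallel gripper is mounted at the origin on the work surface. World frame = base frame: x ahead of the robot, y to its left, z up, the work surface at z = 0. Lengths are in m, angles in degrees, forces in N, time in s.
With the tool pointing down it reaches from about 0.4 to 0.9 m from the base axis. Payload 5.5 kg.
Tool frame: the origin (TCP) lies where the fingers leave the gripper's body, on its centre line; the fingertips stand 66 mm ahead of it and the grasp point (between the pads) lies 47 mm ahead of it; x points along the fingers, y is the direction in which the jaws open and shut, and the axes are right-handed (so a half turn about x gives the same grasp; the last joint's range is limited). The gripper opens to 92 mm and grips with 3 to 60 N. Pads are 19 mm wide; open, the fingers measure 130 mm over their backs; the gripper's body (75 mm by 190 mm) begins 47 mm behind the grasp point.
Start: joints at [85.21, 28.699, -24.465, 88.831, 12.651, 65.22, -12.049], TCP at [0.221, -0.611, 0.292] pointing down, gripper open.
Joint ranges: [-164.97, 164.97], [-17.58, 116.51], [-87.97, 89.64], [11.32, 138.91], [-80.73, 260.73], [10.89, 115.49], [-147.41, 147.41]. Speed limits (degrees/s): [147.25, 147.25, 180, 180, 180, 180, 180].

### API

Orientations are given as [roll, pitch, yaw] about the fixed x, y, z axes, in that order (R = Rz(yaw) Ry(pitch) Rx(roll)).
In Python, from rig import r, capture, camera_info, job gives the robot as it stands.
- The arm moves only by the shell command python3 -m inch 'ROWS'. ROWS is JSON, one flat list of numbers, 5 for each row, row after row: the shift along the tool's x, y, z in cm, then the turn about the tool's x in degrees, then the opening, from 0 (shut) to 1 (fully open). In form: [dx, dy, dz, turn, jaw, dx, dy, dz, turn, jaw, ...]. A call has 1 to 5 rows; each row is the pose to reach, as a shift and turn from the pose commanded when the call began, along the tool's axes at that moment; what a row does not reach only later rows make up. A row lasts 1/10 s, in which the tool goes at most 50 mm and 8.59 degrees, less where a joint would pass 70% of its speed; a pose out of reach is approached as far as the arm can. A call with a gripper value outside its range is refused whole. The fingers move at their own pace and stop on an object; the grip force is fixed at half the most. Time passes only in rows, so rows that repeat a pose let the fingers close. It gives the time, the measured TCP pose, the force and the opening at its end, in the units of the state.
- r.observe(): the state, without advancing time (a new reading comes with each control period).
- capture(name): name is "scene" or "top" or "wrist"; returns (picture, depth): 400x640x3 uint8, red, green, blue; 400x640 float32, m along the optical axis (not along the pixel's ray), 0 where there is no reading.
- camera_info(name): a dict with "fx", "fy", "cx", "cy" (pixels), "view" (4x4, takes a point from world to camera coordinates). Camera axes: x right, y up, looking along -z (the intrinsics and any distortion apply to the point x, -y, -z); pixel columns grow to the right and rows downward; lengths in m; the calibration is good to about 2 mm. A picture is of the moment at which its call begins: read the wrist's pose just before it. camera_info takes no time and is no camera call; for the wrist camera it gives the pose at the moment of the call.
- job.job_done(): hands the job in, once; it reports no verdict.
The state is a dict: "time": time; "joint_pos": joint angles; "dq": joint speeds; "joint_efforts": joint torques, N m; "ee_pos": TCP position; "tool_rot": TCP orientation; "force": force on the tool from outside, world axes, zero at the start; "moment": the same for the moment, N m; "grip_width": opening from 0.0 (shut) to 1.0 (fully open).
Only numpy, scipy, OpenCV 4.12 (cv2) and the standard library are available. Lean on these libraries where they do the work, as an engineer would, in place of code of your own. Each camera call takes 0.05 s, during which the arm holds its last target. There are 200 camera calls.

## Working session

There is one attempt and no reset: what is moved stays moved. The work goes in short steps, Python scripts to look and compute and a shell command to move; the robot and the scene stay as the last step left them, time stands still between calls to the robot, and variables do not carry over. Pictures are saved under pics/ and viewed, about 8 in all and at most 12, crops included, and the job is handed in when it is done.

```bash
mkdir -p pics; ls; python3 - <<'E'
from rig import r,capture,camera_info
import cv2
s=r.observe();print({k:s[k] for k in("time","ee_pos","tool_rot","force","grip_width")})
for n in("scene","top"):
    p,d=capture(n);cv2.imwrite(f"pics/{n}1.png",p[:,:,::-1]);i=camera_info(n);print(i)
E
```

```text
pics
{'time': 0.0, 'ee_pos': array([ 0.2206786 , -0.61075843,  0.29115782]), 'tool_rot': array([-90.75243375,  89.88422777, 109.1231746 ]), 'force': array([-0.21655676, -0.68002444,  0.32353473]), 'grip_width': 0.9966200449685018}
{'fx': 457.51722141225946, 'fy': 457.51722141225946, 'cx': 316.3730647587425, 'cy': 196.78456799806622, 'view': array([[ 0.60943522,  0.79282849,  0.00341982, -0.42906857],
       [-0.60663463,  0.46352493,  0.64586303,  0.28264639],
       [ 0.51047344, -0.39568626,  0.76344564, -1.38290747],
       [ 0.        ,  0.        ,  0.        ,  1.        ]])}
{'fx': 423.752268053898, 'fy': 423.752268053898, 'cx': 311.1619431345036, 'cy': 196.2814103343067, 'view': array([[-0.00950344, -0.99991134, -0.00932714,  0.05110489],
       [ 0.99664784, -0.01022957,  0.0811692 , -0.63637875],
       [-0.08125741, -0.00852449,  0.99665669, -1.24619238],
       [ 0.        ,  0.        ,  0.        ,  1.        ]])}
```

View pics/top1.png

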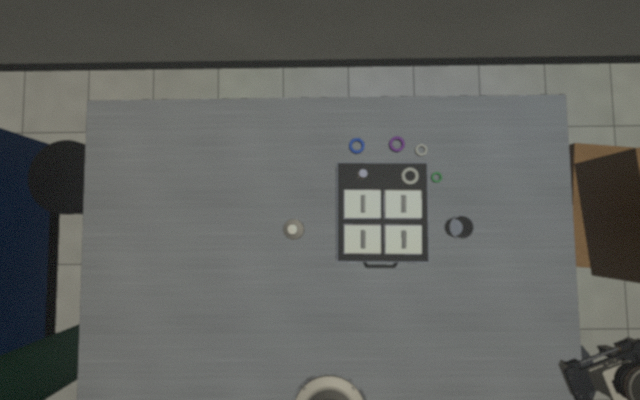

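View pics/scene1.png

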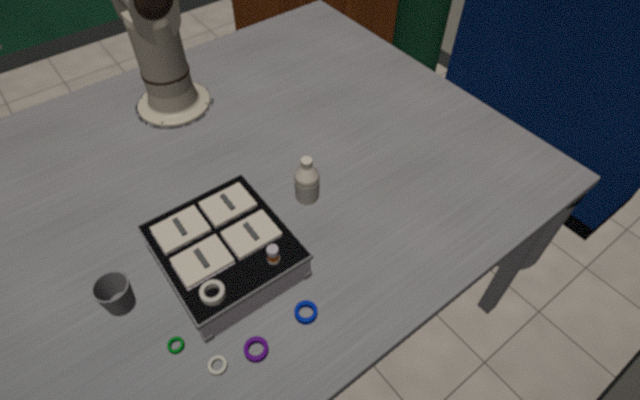

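The top view shows the case at about (382,212), nearly square to the world. Its lids are at (362,204), (403,204), (362,239) and (403,239). The white ring on the deck at (410,175) is the larger of the non-coloured rings, so it's the tape; the small white one at (421,150) is on the table. Next I'll measure the lids.

```bash
cat > h.py <<'E'
import numpy as np,cv2
from rig import r,capture,camera_info
def ray(i,u,v,z):
    V=i["view"];R=V[:3,:3];t=V[:3,3];c=-R.T@t
    d=R.T@np.array([(u-i["cx"])/i["fx"],-(v-i["cy"])/i["fy"],-1.])
    return c+d*(z-c[2])/d[2]
def cloud(i,d):
    v,u=np.mgrid[:400,:640];V=i["view"]
    P=np.stack([(u-i["cx"])/i["fx"]*d,-(v-i["cy"])/i["fy"]*d,-d],-1)
    return (P-V[:3,3])@V[:3,:3]
E
python3 - <<'E'
from h import *
i=camera_info("top");D=[]
for k in range(6):
    p,d=capture("top");D.append(d)
d=np.median(D,0);C=cloud(i,d)
g=p.min(2);m=np.zeros_like(g);m[185:262,335:430]=(g[185:262,335:430]>110)*255
cs,_=cv2.findContours(m,cv2.RETR_EXTERNAL,cv2.CHAIN_APPROX_NONE)
for c in cs:
    if cv2.contourArea(c)<300: continue
    (u,v),wh,a=cv2.minAreaRect(c)
    k=cv2.erode(cv2.drawContours(np.zeros_like(g),[c],-1,255,-1),np.ones((5,5)))>0
    print(np.round([u,v],1),np.round(wh,1),round(a,1),ray(i,u,v,.091).round(4),"z",np.median(C[k][:,2]).round(4),C[k][:,2].std().round(4),[ray(i,*q,.091)[:2].round(3).tolist() for q in cv2.boxPoints(((u,v),wh,a))])
m=np.zeros_like(g);m[160:264,335:430]=(p.max(2)[160:264,335:430]<70)*255
print(p[200,330:440].max(1), cv2.minAreaRect(cv2.findNonZero(m)))
E
```

```text
[403. 239.] [28. 36.] 90.0 [ 0.508  -0.2136  0.091 ] z 0.0905 0.0022 [[0.548, -0.164], [0.547, -0.265], [0.468, -0.263], [0.469, -0.162]]
[362.  238.5] [29. 36.] 90.0 [ 0.5105 -0.0981  0.091 ] z 0.0904 0.0022 [[0.552, -0.048], [0.551, -0.15], [0.469, -0.148], [0.47, -0.047]]
[402.5 204. ] [28. 37.] 90.0 [ 0.6069 -0.2148  0.091 ] z 0.0936 0.0022 [[0.647, -0.163], [0.646, -0.268], [0.567, -0.266], [0.568, -0.161]]
[362.  203.5] [29. 36.] 90.0 [ 0.6095 -0.1     0.091 ] z 0.0905 0.0022 [[0.651, -0.05], [0.65, -0.152], [0.568, -0.15], [0.569, -0.048]]
[112 114 113 110 109 103  98  95  73  58  62  60  67  98 139 168 179 178
 176 178 178 181 178 178 180 179 178 178 178 173 154 127 115 124 139 158
 176 181 178 178 178 178 178 181 178 179 179 178 178 171 143  99  73  94
 117 146 170 180 179 175 175 180 179 176 178 175 181 179 175 173 161 137
 122 116 124 132 159 172 179 179 176 180 180 179 177 177 178 182 180 178
 170 144  98  62  62  67  75  95 113 116 114 115 115 114 116 116 113 114
 112 116] ((382.5, 213.5), (99.0, 87.0), 90.0)
```

```bash
python3 - <<'E'
import cv2
p=cv2.imread("pics/top1.png")[135:270,280:475]
cv2.imwrite("pics/crop1.png",cv2.resize(p,None,fx=4,fy=4,interpolation=cv2.INTER_CUBIC))
E
```

```text
(no output)
```

View pics/crop1.png

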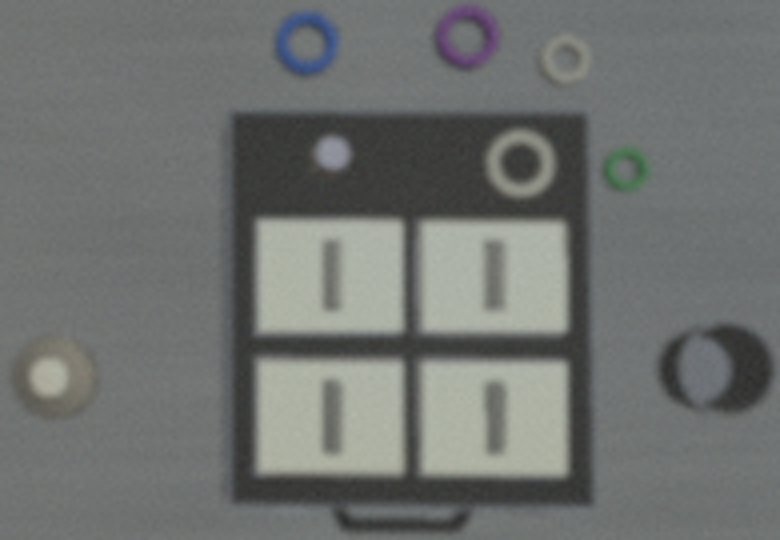

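The depth puts three lids at 90.5 mm and lid 4 (+x, -y, centre about (0.607,-0.215)) at 93.6 mm. I'll press that one first. The larger white ring, crop (520,163), is the tape. The vial is at crop (332,153).

```bash
cat >> h.py <<'E'
from scipy.spatial.transform import Rotation as Ro
def plan(target,yawcase=-1.0):
    s=r.observe();R=Ro.from_euler("xyz",s["tool_rot"],degrees=True).as_matrix()
    d=np.array(target)-s["ee_pos"];a=Ro.from_euler("z",yawcase,degrees=True).as_matrix()[:,0]
    print("t",round(s["time"],2),"ee",s["ee_pos"].round(4),"F",np.round(s["force"],2),"grip",round(s["grip_width"],2))
    print("axes",R.T.round(3).tolist());print("shift cm",(R.T@d*100).round(2))
    b=R.T@a;an=np.degrees(np.arctan2(b[2],b[1]));an=(an+90)%180-90
    print("turn for tool y along case x",an.round(2),"j7",s["joint_pos"].round(1))
E
python3 - <<'E'
from h import *
plan([.607,-.244,.22])
i=camera_info("top")
for n,u,v,z in(("tape",410,175.7,.103),("vial",363,173.2,.127)):print(n,ray(i,u,v,z))
E
```

```text
t 0.4 ee [ 0.221  -0.6112  0.2921] F [-0.6   0.16  0.15] grip 1.0
axes [[0.0, 0.0, -1.0], [0.34, -0.94, -0.0], [-0.94, -0.34, -0.0]]
shift cm [  7.22 -21.41 -48.79]
turn for tool y along case x -69.13 j7 [ 85.2  28.7 -24.5  88.8  12.6  65.2 -12.1]
tape [ 0.68605844 -0.23565497  0.103     ]
vial [ 0.69135876 -0.10039039  0.127     ]
```

```bash
python3 -m inch '[0,-2,-4.5,0,0, 0,-4,-9,0,0, 0,-6,-13.5,0,0, 0,-8,-18,0,0, 0,-10,-22.5,0,0]'; python3 -m inch '[0,-2,-4.5,0,0, 0,-4,-9,0,0, 0,-6,-13.5,0,0, 0,-8,-18,0,0, 0,-10,-22.5,0,0]'; python3 -m inch '[0,0,0,-8,0, 0,0,0,-16,0, 0,0,0,-24,0, 0,0,0,-32,0, 0,0,0,-40,0]'; python3 -m inch '[0,0,0,-8,0, 0,0,0,-16,0, 0,0,0,-24,0, 0,0,0,-29,0, 0,0,0,-29,0]'; python3 -c "
from h import *
plan([.607,-.244,.18])"
```

```text
time: 0.9
ee_pos: [0.3997, -0.4393, 0.2925]
tool_rot: [97.9, 90.0, -62.2]
force: [1.0, -0.4, 0.5]
grip_width: 0.614
time: 1.4
ee_pos: [0.5774, -0.2689, 0.2925]
tool_rot: [104.1, 90.0, -56.0]
force: [1.2, -1.0, 0.5]
grip_width: 0.178
time: 1.9
ee_pos: [0.5762, -0.2702, 0.2922]
tool_rot: [29.0, 90.0, -90.8]
force: [0.4, -0.6, -0.0]
grip_width: 0.004
time: 2.4
ee_pos: [0.5761, -0.2705, 0.2921]
tool_rot: [-164.6, 90.0, 104.3]
force: [-0.8, -0.2, -0.5]
grip_width: 0.004
t 2.4 ee [ 0.5761 -0.2705  0.2921] F [-0.83 -0.2  -0.46] grip 0.0
axes [[-0.0, 0.0, -1.0], [1.0, -0.019, -0.0], [-0.019, -1.0, -0.0]]
shift cm [11.21  3.04 -2.7 ]
turn for tool y along case x -0.11 j7 [ 55.3  32.7 -46.7  90.4  25.1  67.9   2.4]
```

```bash
python3 -m inch '[3,3,-2.7,0,0, 6,3,-2.7,0,0, 9,3,-2.7,0,0, 11.2,3,-2.7,0,0, 11.2,3,-2.7,0,0]'; python3 - <<'E'
from h import *
plan([.607,-.244,.163])
for n in("wrist","scene"):
    p,d=capture(n);cv2.imwrite(f"pics/{n}2.png",p[:,:,::-1] if n=="wrist" else cv2.resize(p[150:350,80:340,::-1],None,fx=3,fy=3))
s=r.observe();i=camera_info("wrist");C=cloud(i,d)if 0 else 0
E
```

```text
time: 2.9
ee_pos: [0.6045, -0.2435, 0.1766]
tool_rot: [-107.3, 89.6, 161.4]
force: [-0.6, 0.2, 0.5]
grip_width: 0.002
t 2.9 ee [ 0.6045 -0.2435  0.1766] F [-0.59  0.17  0.48] grip 0.0
axes [[-0.006, 0.002, -1.0], [1.0, -0.022, -0.006], [-0.022, -1.0, -0.002]]
shift cm [1.36 0.26 0.05]
turn for tool y along case x -0.25 j7 [ 48.5  41.1 -42.3  93.   31.2  58.6  -4.8]
```

View pics/scene2.png

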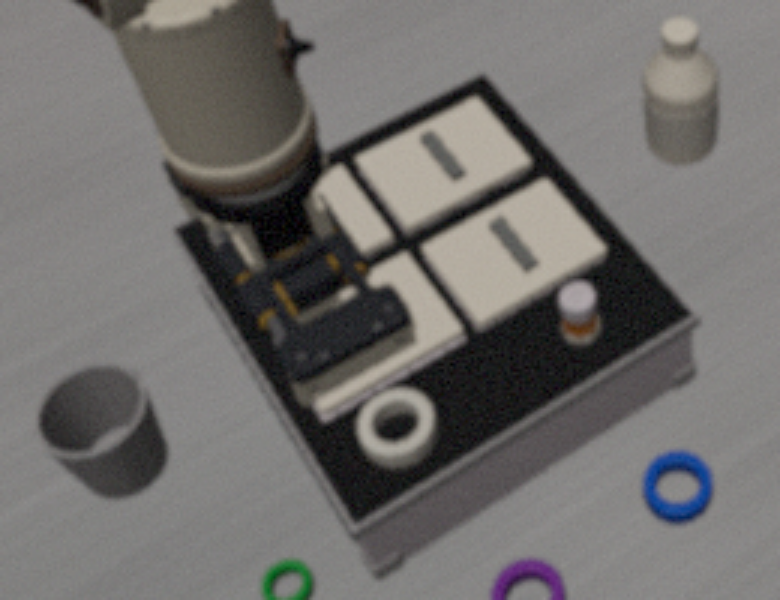

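View pics/wrist2.png

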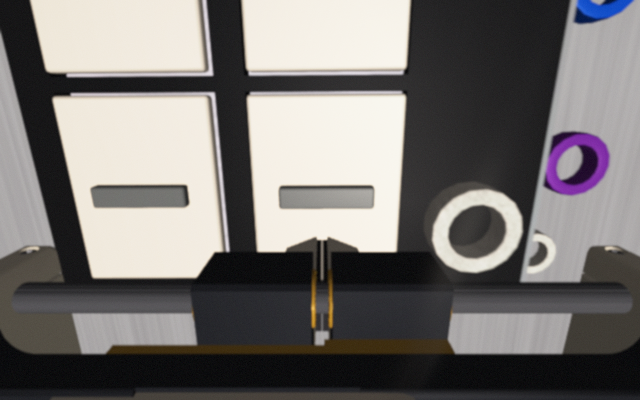

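The fingertip (322,~250 in the wrist view) is over the lid's -y flat, in line with the bar centre (326,196) and clear of the tape at (475,228). Pressing lightly now.

```bash
python3 -c "
from h import *
i=camera_info('wrist')
for u,v in((281,187),(374,187),(374,208),(279,208)):print(ray(i,u,v,.101).round(4))"
python3 -m inch '[0.5,0.1,0,0,0, 1,0.1,0,0,0, 1.4,0.1,0,0,0, 1.4,0.1,0,0,0]'
for k in 1 2 3; do python3 -m inch '[0.15,0,0,0,0, 0.3,0,0,0,0, 0.3,0,0,0,0]'; done
```

```text
[ 0.5863 -0.2106  0.101 ]
[ 0.635  -0.2116  0.101 ]
[ 0.6353 -0.2232  0.101 ]
[ 0.5845 -0.2222  0.101 ]
time: 3.4
ee_pos: [0.6074, -0.244, 0.1659]
tool_rot: [-92.0, 90.0, 176.8]
force: [-0.3, 1.3, -0.5]
grip_width: 0.001
time: 3.7
ee_pos: [0.6077, -0.2438, 0.1631]
tool_rot: [-124.1, 90.0, 144.8]
force: [-0.3, 0.2, 0.1]
grip_width: 0.003
time: 4.0
ee_pos: [0.6076, -0.2438, 0.16]
tool_rot: [-103.8, 90.0, 165.1]
force: [0.6, -0.5, -1.2]
grip_width: 0.003
time: 4.3
ee_pos: [0.6078, -0.2444, 0.1573]
tool_rot: [35.4, 90.0, -55.7]
force: [-0.3, 0.0, 2.1]
grip_width: 0.005
```

```bash
for k in 1 2; do python3 -m inch '[0.1,0,0,0,0, 0.2,0,0,0,0, 0.2,0,0,0,0, 0.2,0,0,0,0]'; done; python3 - <<'E'
from h import *
p,d=capture("wrist");cv2.imwrite("pics/wrist3.png",p[:,:,::-1])
E
```

```text
time: 4.7
ee_pos: [0.6078, -0.2446, 0.1555]
tool_rot: [26.8, 89.9, -64.4]
force: [-0.8, -3.5, 2.8]
grip_width: 0.004
time: 5.1
ee_pos: [0.6079, -0.2446, 0.1543]
tool_rot: [22.4, 89.9, -68.7]
force: [-1.6, -3.7, 8.5]
grip_width: 0.001
```

View pics/wrist3.png

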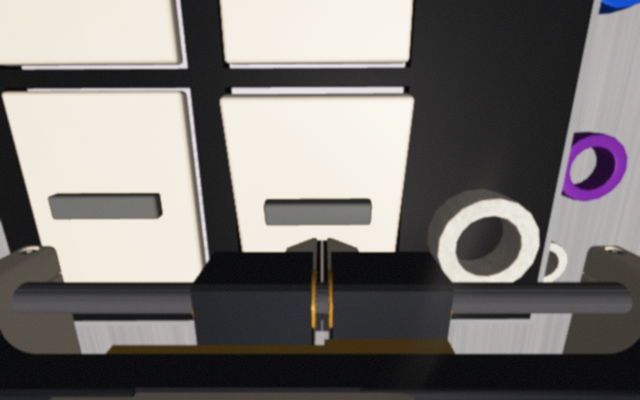

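Lid 4 tipped: the finger went down about 5 mm at low force and then met the stop, and the far edge at (315,92) is raised. Next: lift, move over the bar (y≈-0.216) and press it.

```bash
python3 -m inch '[-1,0,0,0,0, -2.6,0,0,0,0, -2.6,0,0,0,0, -2.6,0.2,-1.4,0,0, -2.6,0.2,-2.85,0,0]'; python3 - <<'E'
from h import *
plan([.609,-.216,.169])
p,d=capture("wrist");cv2.imwrite("pics/wrist4.png",p[:,:,::-1])
i=camera_info("wrist");C=cloud(i,d)
k=(np.abs(C[...,0]-.56)<.02)&0
for x,y in((.60,-.18),(.60,-.25),(.51,-.18),(.51,-.25),(.62,-.13)):
    k=(np.hypot(C[...,0]-x,C[...,1]-y)<.007)&(C[...,2]<.11);print(x,y,k.sum(),np.median(C[k][:,2]) if k.any() else 0)
E
```

```text
time: 5.65
ee_pos: [0.6102, -0.2141, 0.1789]
tool_rot: [-165.1, 89.9, 103.8]
force: [0.3, 1.1, -0.1]
grip_width: 0.007
t 5.65 ee [ 0.6102 -0.2141  0.1789] F [ 0.29  1.15 -0.15] grip 0.01
axes [[-0.0, 0.001, -1.0], [1.0, -0.02, -0.0], [-0.02, -1.0, -0.001]]
shift cm [ 0.99 -0.11  0.19]
turn for tool y along case x -0.16 j7 [ 46.5  40.5 -42.7  94.   31.2  58.1  -7.5]
0.6 -0.18 486 0.09304102958579508
0.6 -0.25 0 0
0.51 -0.18 487 0.09072803054019894
0.51 -0.25 0 0
0.62 -0.13 616 0.09082412419199995
```

View pics/wrist4.png

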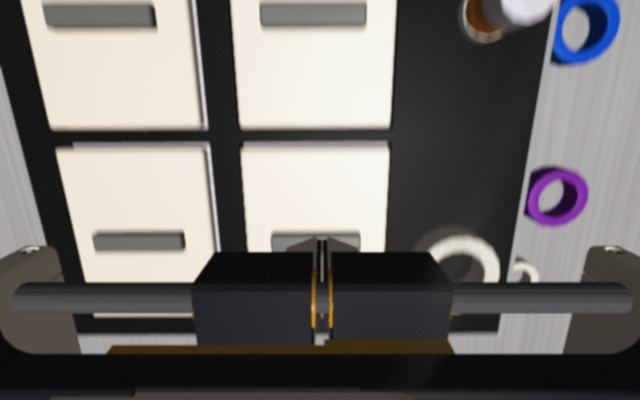

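The lid has sprung back level, still 3 mm high. The finger is over the bar, (315,243). Pressing down now.

```bash
python3 -m inch '[0.4,0,0.2,0,0, 0.9,0,0.2,0,0, 0.9,0,0.2,0,0]'; python3 -m inch '[0.15,0,0,0,0, 0.3,0,0,0,0, 0.3,0,0,0,0]';python3 -m inch '[0.1,0,0,0,0, 0.2,0,0,0,0, 0.2,0,0,0,0]'; python3 -m inch '[0.1,0,0,0,0, 0.2,0,0,0,0, 0.2,0,0,0,0]'
```

```text
time: 6.0
ee_pos: [0.6093, -0.2181, 0.1688]
tool_rot: [-90.4, 89.9, 178.4]
force: [-0.5, -0.6, 0.6]
grip_width: 0.008
time: 6.3
ee_pos: [0.6101, -0.2177, 0.167]
tool_rot: [-114.3, 90.0, 154.6]
force: [0.1, -0.9, -0.5]
grip_width: 0.006
time: 6.6
ee_pos: [0.6104, -0.2175, 0.1657]
tool_rot: [45.0, 90.0, -46.1]
force: [-1.0, -0.3, 3.2]
grip_width: 0.009
time: 6.9
ee_pos: [0.6104, -0.2175, 0.1637]
tool_rot: [43.6, 90.0, -47.6]
force: [-1.8, -0.1, 4.9]
grip_width: 0.006
```

```bash
python3 -m inch '[0.1,0,0,0,0, 0.1,0,0,0,0, 0.1,0,0,0,0]'; python3 -m inch '[0.1,0,0,0,0, 0.1,0,0,0,0, 0.1,0,0,0,0]'
```

```text
time: 7.2
ee_pos: [0.6105, -0.2175, 0.1635]
tool_rot: [33.7, 89.9, -57.4]
force: [-3.6, 0.3, 9.6]
grip_width: 0.002
time: 7.5
ee_pos: [0.6105, -0.2175, 0.1634]
tool_rot: [23.1, 89.9, -68.0]
force: [-5.5, 1.1, 15.5]
grip_width: 0.002
```

It stopped at 15 N after about 3 mm of travel. Now I'll hold briefly, lift straight up, draw back and check.

```bash
python3 -m inch '[0,0,0,0,0, 0,0,0,0,0, -0.5,0,0,0,0, -2,0,0,0,0, -5,0,0,0,0]'; python3 -m inch '[-4,0,0,0,0, -8,0,0,0,0, -8,-3,4,0,0, -8,-6,8,0,0, -8,-9,12,0,0]';  python3 -m inch '[0,-2,4,0,0, 0,-4,8,0,0, 0,-6,12,0,0, 0,-8,16,0,0, 0,-8,16,0,0]'; python3 - <<'E'
from h import *
i=camera_info("top");C=np.median([cloud(i,capture("top")[1]) for k in range(6)],0);p,_=capture("top")
for x,y in((.509,-.098),(.508,-.214),(.608,-.1),(.607,-.215)):
    print(x,y,[ (k:=(abs(C[...,0]-x)<.03)&(abs(C[...,1]-y-o)<.015)) is not None and (k.sum(),np.median(C[k][:,2]).round(4)) for o in(.029,-.029)])
cv2.imwrite("pics/top5.png",cv2.resize(p[135:270,280:475,::-1],None,fx=4,fy=4,interpolation=cv2.INTER_CUBIC))
s=r.observe();print(s["time"],s["ee_pos"],s["force"])
E
```

```text
time: 8.0
ee_pos: [0.6087, -0.2171, 0.2097]
tool_rot: [-112.9, 89.7, 156.0]
force: [-0.0, 0.2, 0.3]
grip_width: 0.0
time: 8.5
ee_pos: [0.5172, -0.3364, 0.2923]
tool_rot: [51.3, 89.9, -39.7]
force: [-0.7, -1.5, 0.1]
grip_width: 0.003
time: 9.0
ee_pos: [0.4285, -0.5023, 0.2907]
tool_rot: [-38.9, 89.7, -130.7]
force: [-0.4, -1.2, -1.2]
grip_width: 0.003
0.509 -0.098 [(np.int64(218), np.float64(0.0901)), (np.int64(224), np.float64(0.0902))]
0.508 -0.214 [(np.int64(226), np.float64(0.0904)), (np.int64(218), np.float64(0.0904))]
0.608 -0.1 [(np.int64(224), np.float64(0.0905)), (np.int64(226), np.float64(0.0905))]
0.607 -0.215 [(np.int64(221), np.float64(0.0902)), (np.int64(223), np.float64(0.0902))]
9.35 [ 0.43609273 -0.49232309  0.29164436] [-0.27443718 -0.21964609 -0.63405267]
```

View pics/top5.png

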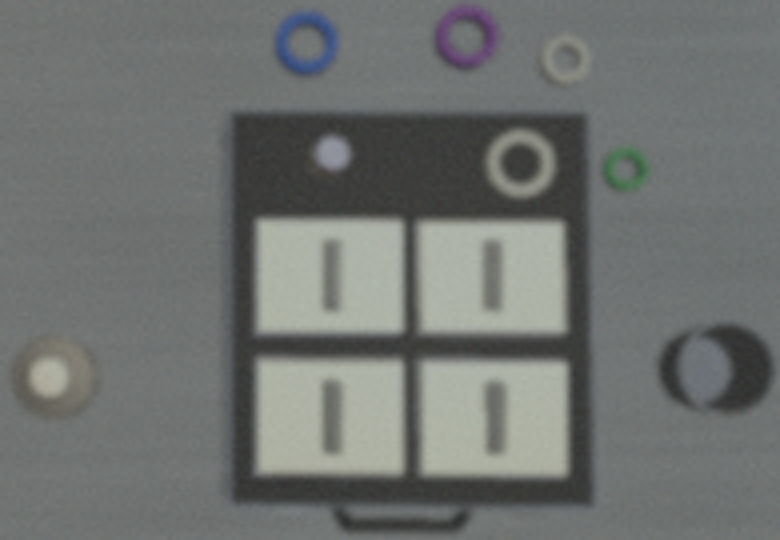

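All four lids are now level at 90 mm. The vial (332,153), tape (520,163), bottle (52,378) and cup (715,368) haven't moved.

```bash
python3 -c "
from rig import job
print(job.job_done())"
```

```text
the job is handed in; nothing more can be done
None
```

The loose lid was the one at place_4 (+x row, -y side). It is now pressed home and level, and the job is handed in at about 9.4 s on the robot's clock.

- **Finding it:** The top camera's depth showed this lid about 3 mm higher than the other three, so I pressed it first and touched no other lid. On its -y flat it tipped about 5 mm at 2 to 3 N and then met its stop at 8.5 N. The far edge was visibly raised in the wrist picture.
- **Seating it:** I pressed its bar with the shut fingers. It gave way at about 5 N, travelled about 3 mm and stopped firm at 15 N.
- **Last checks:** Both flats of that lid read 90.2 mm, in line with the other lids at 90.1 to 90.5 mm. In the top picture the vial, tape roll, bottle and cup stand where they were. The arm is clear with only noise on the force reading (under 1 N).

No check failed. The top and wrist cameras disagreed by about 2 mm on where the bar is, which did not matter for the press. I never touched the firm lids' bars, but I didn't measure their travel separately.

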